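# Return a spent water-filter cartridge through the one-way gate

## Task

Lay the spent filter cartridge (red end caps) in the open groove of the steel return chute and let go of it there, then push it from behind with the fingers through the orange sprung gate and along the chute until it presses the counter plate at the far end fully in; keep it pressed for about half a second with no more than about 15 N. Then take the fingers out through the slot so that the gate springs shut behind the cartridge. Leave the blue-capped fresh cartridge and everything else on the table where it is.

Things in the scene. Friction and masses are not known exactly. Their poses are not given: they have to be found in the camera images.
- spent_center (a point): the spent cartridge: white cylinder 46 mm across with a red octagonal cap (50 mm across flats, 20 mm long) at each end and a red band; 130 mm long, about 0.3 kg, lying on its flats. This point is its middle, 25 mm above what it lies on; its x axis runs along its length. Both ends are alike and either may go first
- fresh_center (a point): the fresh cartridge, same shape and size with blue caps, not to be moved; point and axes as for the spent one
- chute: the fixed return chute, 500 mm long. Origin on the table under the closed gate, on the groove's centre line; x is the push direction (along the groove, into the chute), z up. The groove (floor 8 mm above the table) runs from x = -170 mm to the end wall at x = 330 mm between two rails 40 mm apart whose tops are 16 mm above the table
- loading (a point): middle of the open loading part of the groove, on its floor, at x = -85 mm of the chute; axes as the chute's. Here (chute x = -170 to -35 mm) only the rails stand, 52 mm over their outsides: keep fingertips 18 mm or more above the table. A cartridge lies centred between the rails within 2 mm, its middle 33 mm above the table
- slot (a point): start of the finger slot, 66 mm above the table, at x = 8 mm of the chute. Past the gate the chute has walls (inner faces y = -28 and +40 mm) and covers 62 to 66 mm above the table, leaving a slot 46 mm wide over the centre line, open all the way to the end wall: closed fingers pointing down travel in it behind the cartridge. The cartridge cannot pass up or down through it
- gate (a joint): the orange sprung gate, a plate 60 mm wide, 36 mm high (20 to 56 mm above the table), 3 mm thick, hinged upright at x = 0, y = +36 mm of the chute; 0 rad closed across the chute, 1.5 rad open along the wall. It opens only into the chute (+x); pushing a cartridge through takes up to about 9 N, and it springs shut by itself when nothing is within about 62 mm behind it (x = 0 to 62 mm) and no finger stands in its way
- plate (a joint): the yellow sprung counter plate, 42 mm wide, 32 mm high, that closes the groove inside the chute and faces the gate; m pressed in, 0 free to 0.006 fully in. Starts to give at about 4 N, fully in at 9 N, then rigid. Where it stands along the chute differs each time and is not reported: its free face is between x = 205 and 245 mm of the chute, so it must be found by feel
- screwdriver: screwdriver lying at the robot's right, not to be moved; origin under its middle
- wrench: wrench lying at the robot's left, not to be moved; origin under its middle
- cup: steel cup 72 mm across, 80 mm high, not to be moved; origin under its centre
- cleaner: green bottle 66 mm across, 190 mm high, not to be moved; origin under its centre
- tap: spare chrome tap with a blue lever, 120 mm high, not to be moved; origin under its centre

How it is judged:
On the way, in this order (a step that is already met when the one before it is completed fails the run):
1. the spent cartridge lies released in the open groove, wholly in front of the closed gate (x of spent_center in the frame of chute between -0.15 and -0.062 m and y of spent_center in the frame of chute between -0.006 and 0.006 m and z of spent_center in the frame of chute below 0.037 m and angle between the x axis of spent_center and the x axis of chute, either way round below 0.07 rad and contact force between the fingers and spent below 0.5 N and value of joint gate below 0.1 rad), for 0.2 s.
2. the cartridge is in the gateway and holds the gate open (x of spent_center in the frame of chute between -0.04 and 0.11 m and z of spent_center in the frame of chute below 0.04 m and value of joint gate above 1 rad), for 0.1 s.
3. the cartridge presses the counter plate in by at least 4.5 mm of its 6 mm for 0.3 s (value of joint plate above 0.0045 m and contact force between spent and plate above 3 N), for 0.3 s.
At the end, for the whole second after the job is handed in: the spent cartridge lies still in the groove wholly behind the gate (its middle at least 126 mm past the gate, within 8 mm of the centre line), the gate is shut to within 0.08 rad, and no other thing has moved more than 30 mm (x of spent_center in the frame of chute between 0.126 and 0.2 m and y of spent_center in the frame of chute between -0.008 and 0.008 m and z of spent_center in the frame of chute below 0.04 m and value of joint gate below 0.08 rad and linear speed of spent below 0.02 m/s and distance of each of fresh_center, screwdriver, wrench, cup, cleaner, tap from where it was at the start of the episode below 0.03 m); the robot touches nothing.
It fails at once if the cartridge is pressed against the counter plate with more than 20 N (contact force between spent and plate above 20 N).
It fails at once if another thing on the table is displaced by more than 30 mm (distance of any of fresh_center, screwdriver, wrench, cup, cleaner, tap from where it was at the start of the episode above 0.03 m).
It also fails if it takes over 69 s, if anything falls off the work surface, if the arm or the gripper's body presses on something with over 40 N, if the wrist force passes 120 N, or if a joint passes its speed limit or range.

## Robot

A 6-joint arm with a two-finger parallel gripper is mounted at the origin on the work surface. World frame = base frame: x ahead of the robot, y to its left, z up, the work surface at z = 0. Lengths are in m, angles in rad, forces in N, time in s.
With the tool pointing down it reaches from about 0.3 to 0.85 m from the base axis. Payload 4.2 kg.
Tool frame: the origin (TCP) lies midway between the tips of the shut fingers; the grasp point (between the pads) lies 19 mm behind it (r.grip_depth is the distance from the TCP to the grasp point, in m); z points along the fingers, y is the line along which they close (so a half turn about z gives the same grasp; the last joint's range is limited). The gripper opens to 91 mm and grips with 3 to 60 N. Pads are 32 mm wide; open, the fingers measure 118 mm over their backs; the gripper's body (76 mm by 178 mm) begins 60 mm behind the grasp point.
Start: joints at [-1.308, 0.32, 1.565, -0, 1.257, -0.02], TCP at [0.16, -0.552, 0.214] pointing down, gripper open.
Joint ranges: [-3.11, 3.11], [-0.84, 2.01], [0.21, 2.61], [-1.34, 4.49], [0.05, 2.63], [-2.56, 2.56]. Speed limits (rad/s): [2.57, 2.57, 3.14, 3.14, 3.14, 3.14].

## Interface

Orientations are given as [roll, pitch, yaw] about the fixed x, y, z axes, in that order (R = Rz(yaw) Ry(pitch) Rx(roll)).
In Python, from workcell import r gives the robot as it stands. The module is installed in compiled form; this text tells all that it offers.
- The arm moves only by the tool move_arm, never from a script. Its argument "increments" is a list of rows, each an object of numbers: "tx", "ty", "tz": the shift along the tool's x, y, z in m; "ax", "ay", "az": the turn, a rotation vector about the tool's x, y, z in degrees. A call has 1 to 5 rows; each row is the pose to reach, as a shift and turn from the pose commanded when the call began, along the tool's axes at that moment; what a row does not reach only later rows make up. A row lasts 1/8 s, in which the tool goes at most 62.5 mm and 10.7 degrees, less where a joint would pass 70% of its speed; a pose out of reach is approached as far as the arm can. A call with a gripper value outside its range is refused whole. "gripper" is the finger opening in m, from 0 to 0.0912, set as the call begins (left out, the last holds). The fingers move at their own pace and stop on an object; "grip_force" is the grip in N (left out, the last holds). Time passes only in rows, so rows that repeat a pose let the fingers close. It gives the time, the measured TCP pose, the force, the opening and the grip force at its end, in the units of the state.
- r.sense(): the state, without advancing time (a new reading comes with each control period).
- r.get_image(name): name is "side" or "top"; returns the picture (480x640x3 uint8, red, green, blue); there is no depth.
- r.camera_info(name): a dict with "K" (3x3 intrinsics, pixels), "R" (3x3) and "t" (3): a world point X has camera coordinates R X + t. Camera axes: x right, y down, z forward; pixel columns grow to the right and rows downward; lengths in m; the calibration is good to about 2 mm. A picture is of the moment at which its call begins. camera_info takes no time and is no camera call.
- r.job_done(): hands the job in; it is judged then, once.
The state is a dict: "time_s": time; "joint_positions": joint angles; "qd": joint speeds; "effort": joint torques, N m; "position": TCP position; "ee_rot": TCP orientation; "ft_force": force on the tool from outside, world axes, zero at the start; "wrist_torque": the same for the moment, N m; "gripper_width": finger opening in m; "finger_force": force on a finger pad.
Only numpy, scipy, OpenCV 4.12 (cv2) and the standard library are available. Lean on these libraries where they do the work, as an engineer would, in place of code of your own. Each camera call takes 0.05 s, during which the arm holds its last target. There are 200 camera calls.

## Working session

There is one attempt and no reset: what is moved stays moved. The work goes in short steps, Python scripts to look and compute and a tool call to move; the robot and the scene stay as the last step left them, time stands still between calls to the robot, and variables do not carry over. Pictures are saved under pics/ and viewed, at most 10 in all, crops included, and the job is handed in when it is done.

Besides the shell and the picture viewer there is one more tool, called by a JSON object that holds its "fn" and its "kwargs". move_arm: Moves the arm, as the interface text tells. Its arguments: {"type":"object","properties":{"increments":{"type":"array"},"gripper":{"type":"number"},"grip_force":{"type":"number"}},"required":["increments"]}

```bash
mkdir -p pics
cat > h.py <<'E'
from workcell import r
import numpy as np, cv2
def px(name,u,v,z):
    c=r.camera_info(name);K,R,t=map(np.array,(c["K"],c["R"],c["t"]))
    d=R.T@np.linalg.solve(K,[u,v,1.]);o=-R.T@t
    return o+d*(z-o[2])/d[2]
def proj(name,X):
    c=r.camera_info(name);K,R,t=map(np.array,(c["K"],c["R"],c["t"]))
    p=K@(R@np.array(X)+t);return p[:2]/p[2]
def snap(name,fn,crop=None,s=1):
    im=r.get_image(name)[:,:,::-1].copy()
    if crop: a,b,c,d=crop; im=im[b:d,a:c]
    cv2.imwrite("pics/"+fn,cv2.resize(im,None,fx=s,fy=s,interpolation=cv2.INTER_CUBIC))
E
python3 - <<'E'
from h import *
snap("top","t0.png");snap("side","s0.png")
for n in("top","side"):
    c=r.camera_info(n);print(n,np.round(c["K"],0).tolist(),np.round(c["R"],2).tolist(),(-np.array(c["R"]).T@c["t"]).round(3))
print(r.sense())
E
```

```text
top [[495.0, 0.0, 322.0], [0.0, 495.0, 243.0], [0.0, 0.0, 1.0]] [[0.02, -1.0, 0.0], [-0.99, -0.02, -0.16], [0.16, 0.0, -0.99]] [0.358 0.029 1.18 ]
side [[580.0, 0.0, 318.0], [0.0, 580.0, 238.0], [0.0, 0.0, 1.0]] [[-0.75, -0.66, 0.01], [-0.35, 0.37, -0.86], [0.57, -0.65, -0.51]] [-0.21   0.884  0.736]
{'time_s': 0.1, 'joint_positions': array([-1.30802663e+00,  3.20232992e-01,  1.56555566e+00,  6.44933168e-07,
        1.25740566e+00, -1.99748239e-02]), 'qd': array([ 0.00087512, -0.00288916, -0.00267538, -0.0014213 ,  0.00173604,
        0.00097365]), 'effort': array([ 4.36373284e-04, -4.13333666e+01, -2.32509416e+01,  7.29403622e-02,
        4.21998894e-02, -6.89039234e-05]), 'position': array([ 0.1603171 , -0.55172466,  0.21320201]), 'ee_rot': array([-3.13999133e+00, -3.26037632e-05,  2.82744296e-01]), 'ft_force': array([ 0.45874275,  1.05184081, -0.35662631]), 'wrist_torque': array([-0.02707759, -0.00892291, -0.00768621]), 'finger_force': 0.0, 'gripper_width': 0.09087704077153903}
```

View pics/t0.png

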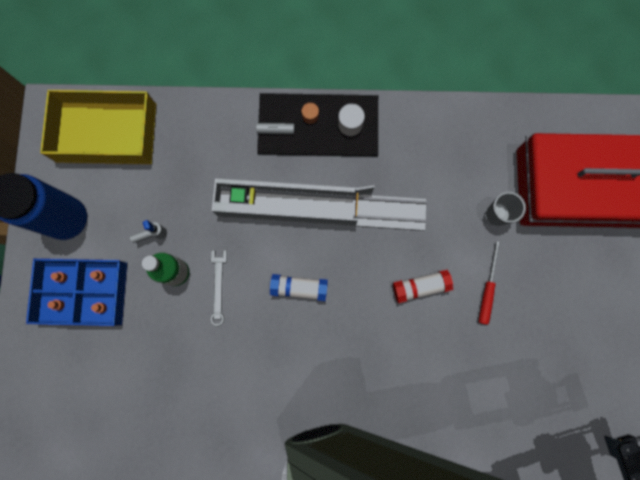

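View pics/s0.png

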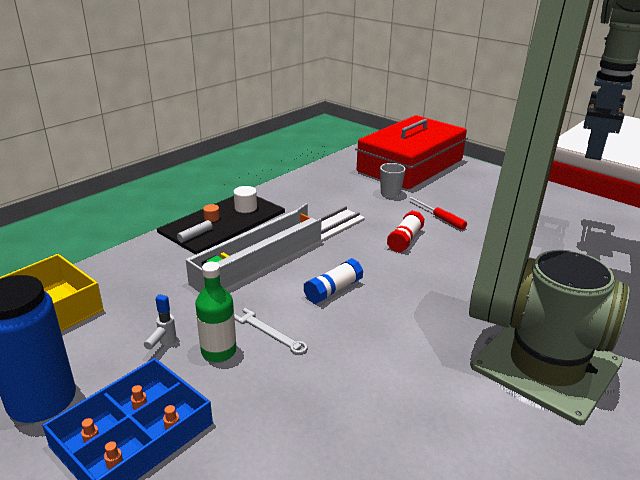

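The top view shows the chute running left (+y): gate near (357,205), plate (yellow) near (251,196). The spent cartridge is at about (423,287) and the fresh one at (299,288). Next I'll take an enlarged crop.

Run:
```python
from h import *
snap("top","t1.png",(200,170,460,310),3)
```

```text
(no output)
```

View pics/t1.png

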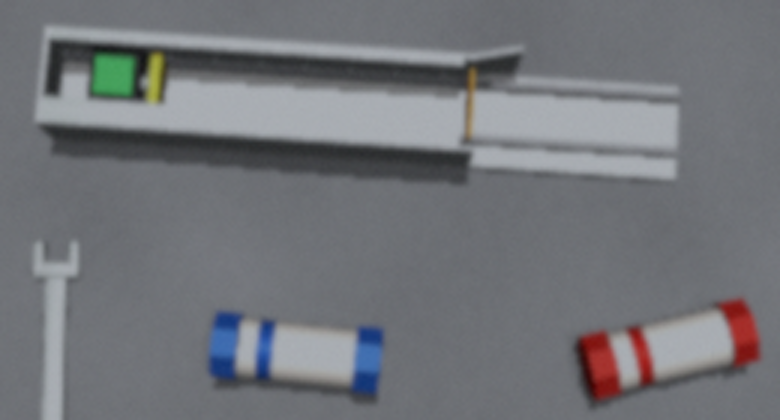

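```bash
cat >> h.py <<'E'
def chutepts(p,pts):
    x,y,a=p; c,s=np.cos(a),np.sin(a)
    return [np.array([x+c*P[0]-s*P[1],y+s*P[0]+c*P[1],P[2]]) for P in pts]
E
cat > ov.py <<'E'
from h import *
import sys
def crop(u,v): return (200+(u+.5)/3-.5,170+(v+.5)/3-.5)
far=px("top",*crop(44,75),.066); near=px("top",*crop(678,130),.014)
for q in[(470,69,.056),(468,138,.056),(679,87,.016),(676,179,.016),(679,97,.016),(676,158,.016)]: print(q,px("top",*crop(*q[:2]),q[2]).round(4))
for q in[(590,367,.025),(750,331,.025),(598,333,.045),(612,396,.03),(735,303,.045),(758,360,.03)]: print(q,px("top",*crop(*q[:2]),q[2]).round(4))
for q in[(212,345,.025),(381,360,.025)]: print(q,px("top",*crop(*q[:2]),q[2]).round(4))
print(far,near)
E
python3 ov.py
```

```text
(470, 69, 0.056) [ 0.6628 -0.0451  0.056 ]
(468, 138, 0.056) [ 0.6077 -0.044   0.056 ]
(679, 87, 0.016) [ 0.6618 -0.2163  0.016 ]
(676, 179, 0.016) [ 0.5863 -0.2128  0.016 ]
(679, 97, 0.016) [ 0.6536 -0.2162  0.016 ]
(676, 158, 0.016) [ 0.6034 -0.213   0.016 ]
(590, 367, 0.025) [ 0.4348 -0.1421  0.025 ]
(750, 331, 0.025) [ 0.4651 -0.2668  0.025 ]
(598, 333, 0.045) [ 0.4595 -0.1454  0.045 ]
(612, 396, 0.03) [ 0.4125 -0.1581  0.03  ]
(735, 303, 0.045) [ 0.4845 -0.2506  0.045 ]
(758, 360, 0.03) [ 0.4423 -0.2711  0.03  ]
(212, 345, 0.025) [0.4463 0.1516 0.025 ]
(381, 360, 0.025) [0.4372 0.0201 0.025 ]
[0.64911537 0.28442655 0.066     ] [ 0.62680572 -0.21539401  0.014     ]
```

```bash
cat > ov2.py <<'E'
from h import *
p=(0.636,-0.044,np.radians(90-1.9))
S=6;a,b,c,d=335,175,440,245
im=r.get_image("top")[:,:,::-1][b:d,a:c].copy()
im=cv2.resize(im,None,fx=S,fy=S,interpolation=cv2.INTER_CUBIC)
im2=im.copy()
def L(P,Q,col):
    q=[tuple(int(round((w+.5-o)*S-.5)) for w,o in zip(proj("top",X),(a,b))) for X in chutepts(p,[P,Q])]
    cv2.line(im2,*q,col,1)
for y in(-.026,-.02,.02,.026): L((-.17,y,.016),(0,y,.016),(0,255,0))
L((-.17,-.026,.016),(-.17,.026,.016),(0,255,0))
L((0,-.024,.056),(0,.036,.056),(255,0,255))
for y in(-.028,.04): L((.0,y,.066),(.2,y,.066),(255,0,0))
L((.008,-.023,.066),(.2,-.023,.066),(255,255,0));L((.008,.023,.066),(.2,.023,.066),(255,255,0))
cv2.imwrite("pics/o1.png",cv2.resize(np.vstack([im,im2]),None,fx=.95*.74,fy=.95*.74))
E
python3 ov2.py
```

```text
(no output)
```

View pics/o1.png

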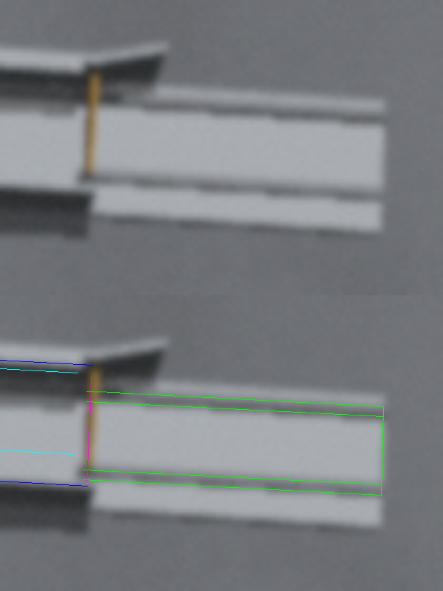

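The crop shows dark rails 6 mm wide, with a bright base plate stretching past them on both sides. The gate and walls fit the guess to about 2 mm. I'll check this against the side view.

```bash
cat > ov3.py <<'E'
from h import *
p=(0.638,-0.044,np.radians(90-1.9)); q=(0.450,-0.2045,np.radians(103.7))
S=4;a,b,c,d=180,180,440,300
im=r.get_image("side")[:,:,::-1][b:d,a:c].copy()
im2=cv2.resize(im,None,fx=S,fy=S,interpolation=cv2.INTER_CUBIC)
def L(P,Q,col,p=p):
    e=[tuple(int(round((w+.5-o)*S-.5)) for w,o in zip(proj("side",X),(a,b))) for X in chutepts(p,[P,Q])]
    cv2.line(im2,*e,col,1)
for y in(-.026,-.02,.02,.026): L((-.17,y,.016),(-.035,y,.016),(0,255,0))
L((-.17,-.026,.016),(-.17,.026,.016),(0,255,0))
L((0,-.024,.056),(0,.036,.056),(255,0,255))
for y in(-.028,.04): L((.0,y,.066),(.33,y,.066),(255,0,0))
L((0,.044,0),(.33,.044,0),(255,0,0))
for z in(0,.05):
  for y in(-.01,.01): L((-.065,y,z),(.065,y,z),(255,255,0),q)
for x in(-.065,.065):
  for y in(-.025,.025): L((x,y,.015),(x,y,.035),(255,255,0),q)
cv2.imwrite("pics/o2.png",cv2.resize(im2[:, 240:],(800,480)))
E
python3 ov3.py
```

```text
(no output)
```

View pics/o2.png

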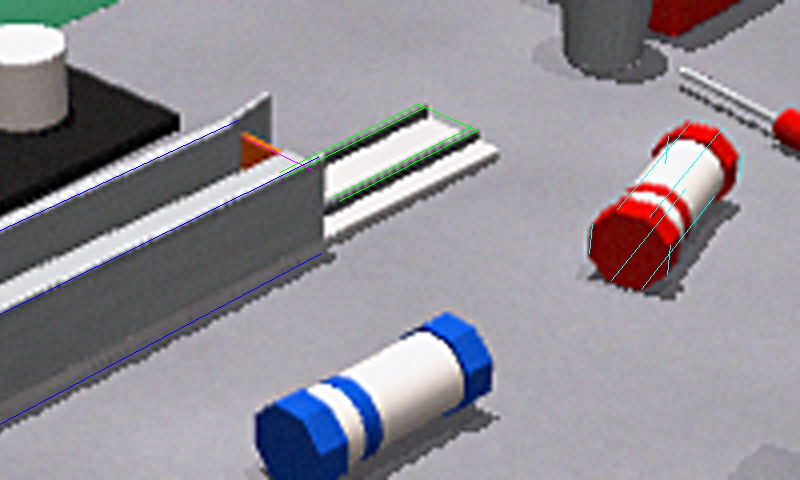

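The overlay agrees in both views. Chute origin is about (0.638, -0.044) with push direction at 88.1°. Spent centre is about (0.450, -0.2045) with its axis at 103.7°.

```bash
cat >> h.py <<'E'
from scipy.spatial.transform import Rotation as Ro
def inc(x,y,z,yaw):
    s=r.sense();R0=Ro.from_euler("xyz",s["ee_rot"]);T=Ro.from_euler("xyz",[np.pi,0,np.radians(yaw)])
    t=R0.inv().apply(np.array([x,y,z])-s["position"]);a=np.degrees((R0.inv()*T).as_rotvec())
    print("t",t.round(4),"a",a.round(2),"pos",s["position"].round(4),"yaw",np.degrees(s["ee_rot"]).round(2),"F",s["ft_force"].round(2),"t",round(s["time_s"],2),"w",round(s["gripper_width"],4))
CH=(0.638,-0.044,np.radians(88.1))
def cw(x,y,z,yaw=88.1): inc(*chutepts(CH,[(x,y,z)])[0],yaw)
E
python3 -c "
from h import *
inc(.45,-.2045,.13,103.7)
print(px('top',508,212,.04))"
```

```text
t [ 0.3751 -0.2528  0.0838] a [-3.00e-02 -3.00e-02 -8.75e+01] pos [ 0.1604 -0.552   0.2136] yaw [-179.96   -0.     16.2 ] F [ 0.68 -0.08 -0.65] t 0.25 w 0.0912
[ 0.6268628  -0.40407089  0.04      ]
```

{"fn": "move_arm", "kwargs": {"increments": [{"tx": 0.075,"ty": -0.0506,"tz": 0.0,"az": -10},{"tx": 0.15,"ty": -0.1011,"tz": 0.01,"az": -20},{"tx": 0.225,"ty": -0.1517,"tz": 0.03,"az": -30},{"tx": 0.3,"ty": -0.2022,"tz": 0.06,"az": -40},{"tx": 0.375,"ty": -0.253,"tz": 0.084,"az": -50}], "gripper": 0.0912}}

```text
schema error: expected keys tx, ty, tz, ax, ay, az
```

```bash
python3 -c "
from h import *
inc(.45,-.2045,.13,103.7)"
```

```text
t [ 0.3751 -0.2528  0.0838] a [-3.00e-02 -3.00e-02 -8.75e+01] pos [ 0.1604 -0.552   0.2136] yaw [-179.96   -0.     16.2 ] F [ 0.68 -0.08 -0.65] t 0.25 w 0.0912
```

{"fn": "move_arm", "kwargs": {"increments": [{"tx": 0.05,"ty": -0.034,"tz": 0.0,"ax": 0,"ay": 0,"az": -10},{"tx": 0.1,"ty": -0.067,"tz": 0.01,"ax": 0,"ay": 0,"az": -20},{"tx": 0.15,"ty": -0.101,"tz": 0.03,"ax": 0,"ay": 0,"az": -30},{"tx": 0.2,"ty": -0.135,"tz": 0.05,"ax": 0,"ay": 0,"az": -40},{"tx": 0.25,"ty": -0.169,"tz": 0.07,"ax": 0,"ay": 0,"az": -50}], "gripper": 0.0912}}

```text
time_s: 0.88
position: [0.3523, -0.3213, 0.1447]
ee_rot: [3.141, 0.0, 1.161]
ft_force: [0.3, -0.6, 0.2]
gripper_width: 0.0917
finger_force: 0.0
```

```bash
python3 -c "
from h import *
inc(.45,-.2045,.11,103.7)"
```

```text
t [0.1461 0.0431 0.0347] a [  0.05   0.04 -37.19] pos [ 0.3523 -0.3213  0.1447] yaw [1.7994e+02 2.0000e-02 6.6510e+01] F [ 0.26 -0.63  0.24] t 0.88 w 0.0917
```

{"fn": "move_arm", "kwargs": {"increments": [{"tx": 0.037,"ty": 0.011,"tz": 0.01,"ax": 0,"ay": 0,"az": -10},{"tx": 0.073,"ty": 0.022,"tz": 0.02,"ax": 0,"ay": 0,"az": -20},{"tx": 0.11,"ty": 0.032,"tz": 0.03,"ax": 0,"ay": 0,"az": -30},{"tx": 0.146,"ty": 0.043,"tz": 0.035,"ax": 0,"ay": 0,"az": -37.2},{"tx": 0.146,"ty": 0.043,"tz": 0.035,"ax": 0,"ay": 0,"az": -37.2}]}}

```text
time_s: 1.5
position: [0.4505, -0.2049, 0.1096]
ee_rot: [-3.141, -0.001, 1.808]
ft_force: [0.1, -0.4, 0.1]
gripper_width: 0.0916
finger_force: 0.0
```

```bash
python3 -c "
from h import *
inc(.45,-.2045,.012,103.7)
S=5;a,b,c,d=370,210,490,310
snap('top','t2.png',(a,b,c,d),S)"
```

```text
t [ 0.0005 -0.0003  0.0976] a [-0.02 -0.03 -0.11] pos [ 0.4505 -0.2049  0.1096] yaw [-1.7998e+02 -3.0000e-02  1.0359e+02] F [ 0.11 -0.43  0.1 ] t 1.5 w 0.0916
```

View pics/t2.png

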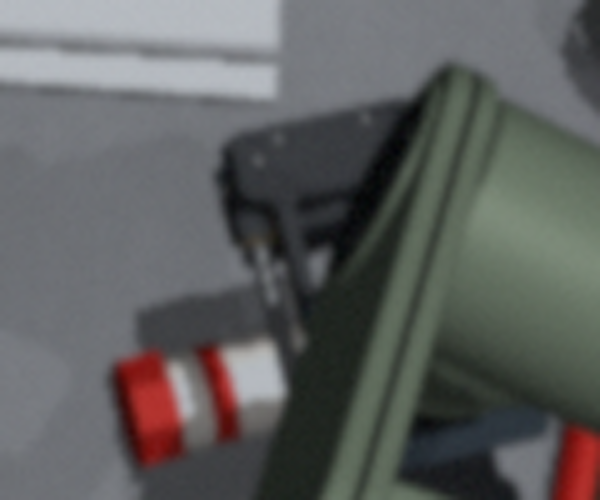

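The picture shows the cartridge's left cap at (145,405) and the fingers straddling it, as planned. Descending and gripping.

{"fn": "move_arm", "kwargs": {"increments": [{"tx": 0,"ty": 0,"tz": 0.03,"ax": 0,"ay": 0,"az": 0},{"tx": 0,"ty": 0,"tz": 0.06,"ax": 0,"ay": 0,"az": 0},{"tx": 0,"ty": 0,"tz": 0.085,"ax": 0,"ay": 0,"az": 0},{"tx": 0,"ty": 0,"tz": 0.0975,"ax": 0,"ay": 0,"az": 0},{"tx": 0,"ty": 0,"tz": 0.0975,"ax": 0,"ay": 0,"az": 0}]}}

```text
time_s: 2.17
position: [0.4489, -0.2069, 0.0123]
ee_rot: [-3.141, -0.001, 1.804]
ft_force: [0.0, 0.3, -0.0]
gripper_width: 0.091
finger_force: 0.0
```

{"fn": "move_arm", "kwargs": {"increments": [{"tx": 0,"ty": 0,"tz": 0,"ax": 0,"ay": 0,"az": 0},{"tx": 0,"ty": 0,"tz": 0,"ax": 0,"ay": 0,"az": 0},{"tx": 0,"ty": 0,"tz": 0,"ax": 0,"ay": 0,"az": 0},{"tx": 0,"ty": 0,"tz": 0,"ax": 0,"ay": 0,"az": 0},{"tx": 0,"ty": 0,"tz": 0,"ax": 0,"ay": 0,"az": 0}], "gripper": 0.03, "grip_force": 20}}

```text
time_s: 2.8
position: [0.4499, -0.2066, 0.0128]
ee_rot: [3.141, 0.001, 1.805]
ft_force: [0.9, -0.4, 0.1]
gripper_width: 0.0454
finger_force: 19.9
```

```bash
python3 -c "
from h import *
inc(.45,-.2045,.09,103.7)
cw(-.1,0,.09)"
```

```text
t [ 0.0019  0.0006 -0.0772] a [ 0.05  0.03 -0.3 ] pos [ 0.4499 -0.2066  0.0128] yaw [1.7995e+02 3.0000e-02 1.0340e+02] F [ 0.91 -0.45  0.11] t 2.8 w 0.0454
t [ 0.018   0.1943 -0.077 ] a [ 0.06  0.03 15.3 ] pos [ 0.4499 -0.2066  0.0128] yaw [1.7995e+02 3.0000e-02 1.0340e+02] F [ 0.91 -0.45  0.11] t 2.8 w 0.0454
```

{"fn": "move_arm", "kwargs": {"increments": [{"tx": 0,"ty": 0,"tz": -0.035,"ax": 0,"ay": 0,"az": 0},{"tx": 0.0,"ty": 0.02,"tz": -0.07,"ax": 0,"ay": 0,"az": 0},{"tx": 0.006,"ty": 0.065,"tz": -0.077,"ax": 0,"ay": 0,"az": 5},{"tx": 0.012,"ty": 0.115,"tz": -0.077,"ax": 0,"ay": 0,"az": 10},{"tx": 0.018,"ty": 0.165,"tz": -0.077,"ax": 0,"ay": 0,"az": 15.3}]}}

```text
time_s: 3.42
position: [0.6066, -0.1501, 0.0891]
ee_rot: [-3.14, 0.0, 1.535]
ft_force: [0.3, -0.8, -2.2]
gripper_width: 0.0458
finger_force: 19.9
```

```bash
python3 -c "
from h import *
cw(-.1,0,.06)"
```

```text
t [0.0071 0.0279 0.0291] a [-0.06  0.   -0.17] pos [ 0.6066 -0.1501  0.0891] yaw [-179.94    0.     87.93] F [ 0.35 -0.79 -2.21] t 3.42 w 0.0458
```

{"fn": "move_arm", "kwargs": {"increments": [{"tx": 0.004,"ty": 0.015,"tz": 0,"ax": 0,"ay": 0,"az": 0},{"tx": 0.007,"ty": 0.028,"tz": 0.01,"ax": 0,"ay": 0,"az": 0},{"tx": 0.007,"ty": 0.028,"tz": 0.02,"ax": 0,"ay": 0,"az": 0},{"tx": 0.007,"ty": 0.028,"tz": 0.029,"ax": 0,"ay": 0,"az": 0},{"tx": 0.007,"ty": 0.028,"tz": 0.029,"ax": 0,"ay": 0,"az": 0}]}}

```text
time_s: 4.05
position: [0.6323, -0.1449, 0.0593]
ee_rot: [-3.138, -0.0, 1.537]
ft_force: [-0.2, 1.1, -2.4]
gripper_width: 0.0456
finger_force: 19.9
```

```bash
python3 -c "
from h import *
cw(-.1,0,.021)
snap('side','s3.png',(270,160,430,280),5)"
```

```text
t [0.001  0.0025 0.0383] a [-0.18 -0.03 -0.04] pos [ 0.6323 -0.1449  0.0593] yaw [-1.7982e+02 -3.0000e-02  8.8060e+01] F [-0.16  1.13 -2.37] t 4.05 w 0.0456
```

View pics/s3.png

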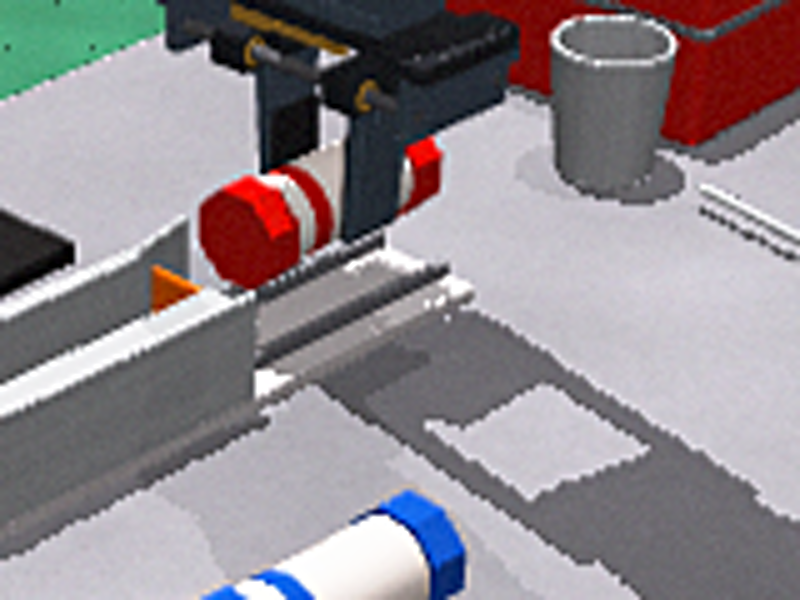

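The picture shows the cartridge level above the groove, between the dark rails and clear of the gate. Lowering to just above contact.

{"fn": "move_arm", "kwargs": {"increments": [{"tx": 0.001,"ty": 0.002,"tz": 0.012,"ax": 0,"ay": 0,"az": 0},{"tx": 0.001,"ty": 0.002,"tz": 0.024,"ax": 0,"ay": 0,"az": 0},{"tx": 0.001,"ty": 0.002,"tz": 0.032,"ax": 0,"ay": 0,"az": 0},{"tx": 0.001,"ty": 0.002,"tz": 0.036,"ax": 0,"ay": 0,"az": 0},{"tx": 0.001,"ty": 0.002,"tz": 0.036,"ax": 0,"ay": 0,"az": 0}]}}

```text
time_s: 4.72
position: [0.6359, -0.1437, 0.0242]
ee_rot: [-3.141, -0.0, 1.538]
ft_force: [0.7, -0.1, -3.3]
gripper_width: 0.0457
finger_force: 19.9
```

```bash
python3 -c "
from h import *
cw(-.1,0,.021)"
```

```text
t [-0.0003 -0.0012  0.0032] a [-0.03 -0.    0.  ] pos [ 0.6359 -0.1437  0.0242] yaw [-179.97   -0.     88.1 ] F [ 0.67 -0.1  -3.29] t 4.72 w 0.0457
```

{"fn": "move_arm", "kwargs": {"increments": [{"tx": 0,"ty": -0.001,"tz": 0.0015,"ax": 0,"ay": 0,"az": 0},{"tx": 0,"ty": -0.001,"tz": 0.003,"ax": 0,"ay": 0,"az": 0},{"tx": 0,"ty": -0.001,"tz": 0.003,"ax": 0,"ay": 0,"az": 0}]}}

```text
time_s: 5.1
position: [0.635, -0.1437, 0.0216]
ee_rot: [3.142, 0.0, 1.538]
ft_force: [-0.5, 1.0, -2.2]
gripper_width: 0.0454
finger_force: 19.9
```

{"fn": "move_arm", "kwargs": {"increments": [{"tx": 0,"ty": 0,"tz": 0,"ax": 0,"ay": 0,"az": 0},{"tx": 0,"ty": 0,"tz": 0,"ax": 0,"ay": 0,"az": 0},{"tx": 0,"ty": 0,"tz": 0,"ax": 0,"ay": 0,"az": 0},{"tx": 0,"ty": 0,"tz": 0,"ax": 0,"ay": 0,"az": 0},{"tx": 0,"ty": 0,"tz": 0,"ax": 0,"ay": 0,"az": 0}], "gripper": 0.066}}

```text
time_s: 5.72
position: [0.6351, -0.1437, 0.0216]
ee_rot: [3.142, 0.0, 1.538]
ft_force: [0.8, 0.9, -0.1]
gripper_width: 0.0658
finger_force: 0.0
```

```bash
python3 -c "
from h import *
cw(-.1,0,.1)"
```

```text
t [-0.0002 -0.0004 -0.0784] a [0.   0.01 0.  ] pos [ 0.6351 -0.1437  0.0216] yaw [1.80e+02 1.00e-02 8.81e+01] F [ 0.84  0.91 -0.1 ] t 5.72 w 0.0658
```

{"fn": "move_arm", "kwargs": {"increments": [{"tx": 0,"ty": 0,"tz": -0.025,"ax": 0,"ay": 0,"az": 0},{"tx": 0,"ty": 0,"tz": -0.055,"ax": 0,"ay": 0,"az": 0},{"tx": 0,"ty": 0,"tz": -0.078,"ax": 0,"ay": 0,"az": 0},{"tx": -0.04,"ty": 0,"tz": -0.078,"ax": 0,"ay": 0,"az": 0},{"tx": -0.08,"ty": 0,"tz": -0.078,"ax": 0,"ay": 0,"az": 0}]}}

```text
time_s: 6.35
position: [0.6327, -0.2242, 0.1002]
ee_rot: [3.141, 0.0, 1.539]
ft_force: [0.1, -0.6, -0.7]
gripper_width: 0.0661
finger_force: 0.0
```

```bash
python3 -c "
from h import *
cw(-.205,0,.026)
snap('top','t4.png',(200,170,460,310),3)"
```

```text
t [-0.0247 -0.0008  0.0742] a [0.06 0.03 0.08] pos [ 0.6327 -0.2242  0.1002] yaw [1.7994e+02 3.0000e-02 8.8180e+01] F [ 0.08 -0.63 -0.66] t 6.35 w 0.0661
```

View pics/t4.png

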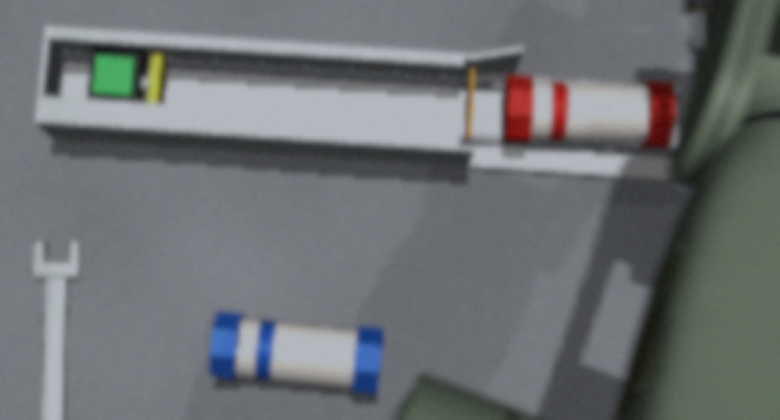

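The cartridge lies straight in the groove (ends at crop u=505 and u=676), in front of the closed gate at u=470. Closing the fingers and going behind it.

{"fn": "move_arm", "kwargs": {"increments": [{"tx": -0.013,"ty": 0,"tz": 0,"ax": 0,"ay": 0,"az": 0},{"tx": -0.025,"ty": 0,"tz": 0,"ax": 0,"ay": 0,"az": 0},{"tx": -0.025,"ty": 0,"tz": 0,"ax": 0,"ay": 0,"az": 0},{"tx": -0.025,"ty": -0.001,"tz": 0.02,"ax": 0,"ay": 0,"az": 0},{"tx": -0.025,"ty": -0.001,"tz": 0.04,"ax": 0,"ay": 0,"az": 0}], "gripper": 0}}

```text
time_s: 7.02
position: [0.6308, -0.2477, 0.0594]
ee_rot: [3.141, -0.0, 1.539]
ft_force: [-0.3, -0.9, 0.1]
gripper_width: 0.0189
finger_force: 0.0
```

```bash
cat > m.py <<'E'
from h import *
from ov import crop
print("--")
def cc(X): d=np.array(X[:2])-CH[:2];c,s=np.cos(CH[2]),np.sin(CH[2]);return (d@[c,s],d@[-s,c])
for q in[(505,108,.033),(676,115,.033),(163,78,.03),(163,78,.04)]: print(q,np.round(cc(px("top",*crop(*q[:2]),q[2])),4))
cw(-.205,0,.026)
E
python3 m.py|sed '1,/--/d'
```

```text
(505, 108, 0.033) [-0.0306 -0.0007]
(676, 115, 0.033) [-0.166  -0.0021]
(163, 78, 0.03) [ 0.2423 -0.0118]
(163, 78, 0.04) [ 0.2407 -0.0093]
t [-0.0011  0.0004  0.0334] a [ 0.03 -0.    0.05] pos [ 0.6308 -0.2477  0.0594] yaw [179.97  -0.    88.15] F [-0.34 -0.94  0.15] t 7.03 w 0.0189
```

{"fn": "move_arm", "kwargs": {"increments": [{"tx": 0,"ty": 0,"tz": 0.016,"ax": 0,"ay": 0,"az": 0},{"tx": 0,"ty": 0,"tz": 0.033,"ax": 0,"ay": 0,"az": 0},{"tx": 0,"ty": 0,"tz": 0.033,"ax": 0,"ay": 0,"az": 0},{"tx": 0.007,"ty": 0,"tz": 0.033,"ax": 0,"ay": 0,"az": 0},{"tx": 0.015,"ty": 0,"tz": 0.033,"ax": 0,"ay": 0,"az": 0}]}}

```text
time_s: 7.65
position: [0.6316, -0.2333, 0.0275]
ee_rot: [3.14, 0.0, 1.537]
ft_force: [0.3, 0.4, 0.3]
gripper_width: 0.0007
finger_force: 0.0
```

{"fn": "move_arm", "kwargs": {"increments": [{"tx": 0.007,"ty": 0,"tz": 0,"ax": 0,"ay": 0,"az": 0},{"tx": 0.016,"ty": 0,"tz": 0,"ax": 0,"ay": 0,"az": 0},{"tx": 0.026,"ty": 0,"tz": 0,"ax": 0,"ay": 0,"az": 0},{"tx": 0.036,"ty": 0,"tz": 0,"ax": 0,"ay": 0,"az": 0},{"tx": 0.046,"ty": 0,"tz": 0,"ax": 0,"ay": 0,"az": 0}]}}

```text
time_s: 8.28
position: [0.6333, -0.1885, 0.0271]
ee_rot: [3.14, 0.003, 1.539]
ft_force: [0.5, -8.6, 1.5]
gripper_width: 0.0002
finger_force: 4.1
```

```bash
python3 -c "
from h import *
cw(.05,0,.026)"
```

```text
t [1.945e-01 1.000e-04 5.000e-04] a [0.12 0.17 0.06] pos [ 0.6333 -0.1885  0.0271] yaw [1.7988e+02 1.7000e-01 8.8160e+01] F [ 0.48 -8.63  1.49] t 8.28 w 0.0002
```

{"fn": "move_arm", "kwargs": {"increments": [{"tx": 0.01,"ty": 0,"tz": 0,"ax": 0,"ay": 0,"az": 0},{"tx": 0.02,"ty": 0,"tz": 0,"ax": 0,"ay": 0,"az": 0},{"tx": 0.03,"ty": 0,"tz": 0,"ax": 0,"ay": 0,"az": 0},{"tx": 0.04,"ty": 0,"tz": 0,"ax": 0,"ay": 0,"az": 0},{"tx": 0.05,"ty": 0,"tz": 0,"ax": 0,"ay": 0,"az": 0}]}}

```text
time_s: 8.9
position: [0.6346, -0.1374, 0.027]
ee_rot: [3.141, 0.001, 1.538]
ft_force: [0.4, -5.9, 3.9]
gripper_width: 0.0004
finger_force: 2.5
```

{"fn": "move_arm", "kwargs": {"increments": [{"tx": 0.01,"ty": 0,"tz": 0,"ax": 0,"ay": 0,"az": 0},{"tx": 0.02,"ty": 0,"tz": 0,"ax": 0,"ay": 0,"az": 0},{"tx": 0.03,"ty": 0,"tz": 0,"ax": 0,"ay": 0,"az": 0},{"tx": 0.04,"ty": 0,"tz": 0,"ax": 0,"ay": 0,"az": 0},{"tx": 0.05,"ty": 0,"tz": 0,"ax": 0,"ay": 0,"az": 0}]}}

```text
time_s: 9.52
position: [0.6362, -0.0873, 0.027]
ee_rot: [3.141, 0.001, 1.538]
ft_force: [-0.6, -4.6, 4.5]
gripper_width: 0.0006
finger_force: 2.6
```

```bash
python3 -c "
from h import *
cw(.05,0,.026)"
```

```text
t [0.0933 0.0004 0.0009] a [0.04 0.03 0.01] pos [ 0.6362 -0.0873  0.027 ] yaw [1.7996e+02 3.0000e-02 8.8110e+01] F [-0.58 -4.6   4.54] t 9.53 w 0.0006
```

{"fn": "move_arm", "kwargs": {"increments": [{"tx": 0.01,"ty": 0,"tz": 0,"ax": 0,"ay": 0,"az": 0},{"tx": 0.02,"ty": 0,"tz": 0,"ax": 0,"ay": 0,"az": 0},{"tx": 0.03,"ty": 0,"tz": 0,"ax": 0,"ay": 0,"az": 0},{"tx": 0.04,"ty": 0,"tz": 0,"ax": 0,"ay": 0,"az": 0},{"tx": 0.05,"ty": 0,"tz": 0,"ax": 0,"ay": 0,"az": 0}]}}

```text
time_s: 10.15
position: [0.6376, -0.0371, 0.0268]
ee_rot: [3.141, 0.0, 1.538]
ft_force: [0.6, -3.5, 3.6]
gripper_width: 0.0006
finger_force: 2.2
```

{"fn": "move_arm", "kwargs": {"increments": [{"tx": 0.01,"ty": 0,"tz": 0,"ax": 0,"ay": 0,"az": 0},{"tx": 0.02,"ty": 0,"tz": 0,"ax": 0,"ay": 0,"az": 0},{"tx": 0.03,"ty": 0,"tz": 0,"ax": 0,"ay": 0,"az": 0},{"tx": 0.04,"ty": 0,"tz": 0,"ax": 0,"ay": 0,"az": 0},{"tx": 0.045,"ty": 0,"tz": 0,"ax": 0,"ay": 0,"az": 0}]}}

```text
time_s: 10.78
position: [0.6389, 0.0081, 0.0264]
ee_rot: [-3.141, 0.0, 1.538]
ft_force: [0.7, -3.9, 3.1]
gripper_width: 0.0003
finger_force: 2.1
```

```bash
python3 -c "
from h import *
cw(.08,0,.026)
snap('top','t5.png',(200,170,460,310),3)"
```

```text
t [0.0279 0.0009 0.0004] a [-0.02  0.    0.04] pos [0.6389 0.0081 0.0264] yaw [-179.98    0.     88.14] F [ 0.7  -3.9   3.09] t 10.78 w 0.0003
```

View pics/t5.png

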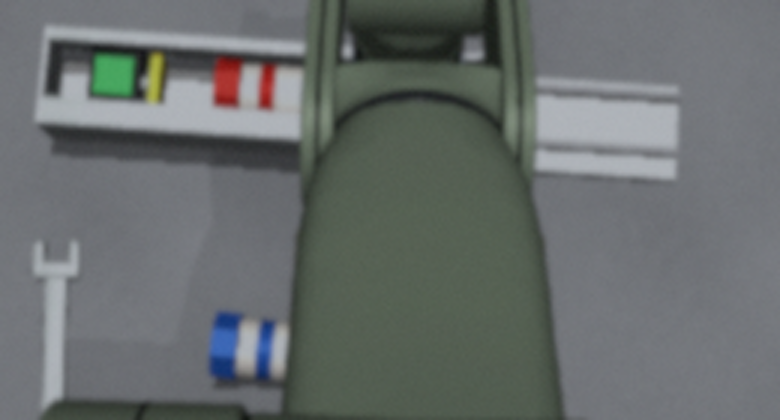

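The front cap edge is at u≈215 and the plate face at u≈163, so about 40 mm remain. Moving 33 mm, then by feel.

{"fn": "move_arm", "kwargs": {"increments": [{"tx": 0.008,"ty": 0,"tz": 0,"ax": 0,"ay": 0,"az": 0},{"tx": 0.016,"ty": 0,"tz": 0,"ax": 0,"ay": 0,"az": 0},{"tx": 0.023,"ty": 0,"tz": 0,"ax": 0,"ay": 0,"az": 0},{"tx": 0.029,"ty": 0,"tz": 0,"ax": 0,"ay": 0,"az": 0},{"tx": 0.033,"ty": 0,"tz": 0,"ax": 0,"ay": 0,"az": 0}]}}

```text
time_s: 11.45
position: [0.6401, 0.0408, 0.0264]
ee_rot: [-3.142, -0.0, 1.538]
ft_force: [1.3, -2.1, 0.7]
gripper_width: 0.0003
finger_force: 1.3
```

{"fn": "move_arm", "kwargs": {"increments": [{"tx": 0.001,"ty": 0,"tz": 0,"ax": 0,"ay": 0,"az": 0},{"tx": 0.002,"ty": 0,"tz": 0,"ax": 0,"ay": 0,"az": 0},{"tx": 0.003,"ty": 0,"tz": 0,"ax": 0,"ay": 0,"az": 0}]}}

```text
time_s: 11.82
position: [0.6401, 0.0431, 0.0265]
ee_rot: [-3.141, 0.0, 1.537]
ft_force: [1.9, -1.7, -0.6]
gripper_width: 0.0005
finger_force: 1.2
```

Sliding friction is about 2 N. Continuing in 1 mm steps.

{"fn": "move_arm", "kwargs": {"increments": [{"tx": 0.001,"ty": 0,"tz": 0,"ax": 0,"ay": 0,"az": 0},{"tx": 0.002,"ty": 0,"tz": 0,"ax": 0,"ay": 0,"az": 0},{"tx": 0.003,"ty": 0,"tz": 0,"ax": 0,"ay": 0,"az": 0}]}}

```text
time_s: 12.2
position: [0.6403, 0.0463, 0.0265]
ee_rot: [-3.141, 0.0, 1.538]
ft_force: [1.5, -1.8, -0.3]
gripper_width: 0.0006
finger_force: 1.1
```

{"fn": "move_arm", "kwargs": {"increments": [{"tx": 0.001,"ty": 0,"tz": 0,"ax": 0,"ay": 0,"az": 0},{"tx": 0.002,"ty": 0,"tz": 0,"ax": 0,"ay": 0,"az": 0}]}}

```text
time_s: 12.45
position: [0.6404, 0.0483, 0.0265]
ee_rot: [-3.141, 0.0, 1.538]
ft_force: [1.9, -3.1, 0.4]
gripper_width: 0.0005
finger_force: 1.1
```

{"fn": "move_arm", "kwargs": {"increments": [{"tx": 0.001,"ty": 0,"tz": 0,"ax": 0,"ay": 0,"az": 0},{"tx": 0.002,"ty": 0,"tz": 0,"ax": 0,"ay": 0,"az": 0}]}}

```text
time_s: 12.7
position: [0.6405, 0.0503, 0.0265]
ee_rot: [-3.142, 0.0, 1.538]
ft_force: [1.8, -1.9, 1.4]
gripper_width: 0.0006
finger_force: 1.1
```

{"fn": "move_arm", "kwargs": {"increments": [{"tx": 0.001,"ty": 0,"tz": 0,"ax": 0,"ay": 0,"az": 0},{"tx": 0.002,"ty": 0,"tz": 0,"ax": 0,"ay": 0,"az": 0}]}}

```text
time_s: 12.95
position: [0.6406, 0.0514, 0.0266]
ee_rot: [3.141, 0.002, 1.538]
ft_force: [1.8, -6.4, -0.2]
gripper_width: 0.0004
finger_force: 3.0
```

Contact at about y = 0.051: the force jumped to about 6 N.

{"fn": "move_arm", "kwargs": {"increments": [{"tx": 0.001,"ty": 0,"tz": 0,"ax": 0,"ay": 0,"az": 0},{"tx": 0.002,"ty": 0,"tz": 0,"ax": 0,"ay": 0,"az": 0}]}}

```text
time_s: 13.2
position: [0.6407, 0.0527, 0.0266]
ee_rot: [3.141, 0.002, 1.538]
ft_force: [1.2, -7.5, -0.2]
gripper_width: 0.0004
finger_force: 3.7
```

{"fn": "move_arm", "kwargs": {"increments": [{"tx": 0.001,"ty": 0,"tz": 0,"ax": 0,"ay": 0,"az": 0},{"tx": 0.0015,"ty": 0,"tz": 0,"ax": 0,"ay": 0,"az": 0}]}}

```text
time_s: 13.45
position: [0.6407, 0.0538, 0.0266]
ee_rot: [3.141, 0.003, 1.538]
ft_force: [1.5, -8.4, 0.6]
gripper_width: 0.0007
finger_force: 4.1
```

{"fn": "move_arm", "kwargs": {"increments": [{"tx": 0.001,"ty": 0,"tz": 0,"ax": 0,"ay": 0,"az": 0},{"tx": 0.001,"ty": 0,"tz": 0,"ax": 0,"ay": 0,"az": 0}]}}

```text
time_s: 13.7
position: [0.6408, 0.0547, 0.0266]
ee_rot: [3.141, 0.003, 1.538]
ft_force: [1.4, -8.5, 0.1]
gripper_width: 0.0004
finger_force: 4.2
```

{"fn": "move_arm", "kwargs": {"increments": [{"tx": 0.001,"ty": 0,"tz": 0,"ax": 0,"ay": 0,"az": 0},{"tx": 0.001,"ty": 0,"tz": 0,"ax": 0,"ay": 0,"az": 0}]}}

```text
time_s: 13.95
position: [0.6408, 0.0554, 0.0266]
ee_rot: [3.141, 0.004, 1.538]
ft_force: [1.2, -9.8, 0.4]
gripper_width: 0.0006
finger_force: 4.6
```

{"fn": "move_arm", "kwargs": {"increments": [{"tx": 0.001,"ty": 0,"tz": 0,"ax": 0,"ay": 0,"az": 0},{"tx": 0.001,"ty": 0,"tz": 0,"ax": 0,"ay": 0,"az": 0}]}}

```text
time_s: 14.2
position: [0.6408, 0.0562, 0.0266]
ee_rot: [3.141, 0.004, 1.538]
ft_force: [1.9, -10.1, -0.4]
gripper_width: 0.001
finger_force: 4.9
```

{"fn": "move_arm", "kwargs": {"increments": [{"tx": 0.001,"ty": 0,"tz": 0,"ax": 0,"ay": 0,"az": 0},{"tx": 0.001,"ty": 0,"tz": 0,"ax": 0,"ay": 0,"az": 0}]}}

```text
time_s: 14.45
position: [0.6409, 0.057, 0.0266]
ee_rot: [3.141, 0.004, 1.539]
ft_force: [1.0, -10.5, -0.3]
gripper_width: 0.0005
finger_force: 5.3
```

{"fn": "move_arm", "kwargs": {"increments": [{"tx": 0.001,"ty": 0,"tz": 0,"ax": 0,"ay": 0,"az": 0},{"tx": 0.001,"ty": 0,"tz": 0,"ax": 0,"ay": 0,"az": 0}]}}

```text
time_s: 14.7
position: [0.6409, 0.0574, 0.0266]
ee_rot: [3.141, 0.005, 1.539]
ft_force: [0.8, -12.6, 1.3]
gripper_width: 0.0001
finger_force: 6.2
```

{"fn": "move_arm", "kwargs": {"increments": [{"tx": 0.0005,"ty": 0,"tz": 0,"ax": 0,"ay": 0,"az": 0},{"tx": 0.0005,"ty": 0,"tz": 0,"ax": 0,"ay": 0,"az": 0}]}}

```text
time_s: 14.95
position: [0.6409, 0.0573, 0.0267]
ee_rot: [3.141, 0.006, 1.539]
ft_force: [1.9, -13.4, 0.5]
gripper_width: 0.0006
finger_force: 6.9
```

The plate is against its stop: no more travel, and about 13 N at the wrist. Holding here, then easing back.

{"fn": "move_arm", "kwargs": {"increments": [{"tx": 0,"ty": 0,"tz": 0,"ax": 0,"ay": 0,"az": 0},{"tx": 0,"ty": 0,"tz": 0,"ax": 0,"ay": 0,"az": 0},{"tx": 0,"ty": 0,"tz": 0,"ax": 0,"ay": 0,"az": 0},{"tx": 0,"ty": 0,"tz": 0,"ax": 0,"ay": 0,"az": 0},{"tx": 0,"ty": 0,"tz": 0,"ax": 0,"ay": 0,"az": 0}]}}

```text
time_s: 15.58
position: [0.6409, 0.0574, 0.0266]
ee_rot: [3.142, 0.006, 1.539]
ft_force: [0.5, -13.7, 0.5]
gripper_width: 0.0002
finger_force: 6.9
```

{"fn": "move_arm", "kwargs": {"increments": [{"tx": -0.003,"ty": 0,"tz": 0,"ax": 0,"ay": 0,"az": 0},{"tx": -0.006,"ty": 0,"tz": 0,"ax": 0,"ay": 0,"az": 0},{"tx": -0.01,"ty": 0,"tz": 0,"ax": 0,"ay": 0,"az": 0},{"tx": -0.014,"ty": 0,"tz": 0,"ax": 0,"ay": 0,"az": 0},{"tx": -0.016,"ty": 0,"tz": 0,"ax": 0,"ay": 0,"az": 0}]}}

```text
time_s: 16.2
position: [0.6399, 0.0455, 0.0264]
ee_rot: [-3.141, -0.0, 1.538]
ft_force: [0.5, 0.4, -0.3]
gripper_width: 0.0005
finger_force: 0.0
```

Clear of the cartridge; raising straight up through the slot.

{"fn": "move_arm", "kwargs": {"increments": [{"tx": 0,"ty": 0,"tz": -0.015,"ax": 0,"ay": 0,"az": 0},{"tx": 0,"ty": 0,"tz": -0.035,"ax": 0,"ay": 0,"az": 0},{"tx": 0,"ty": 0,"tz": -0.065,"ax": 0,"ay": 0,"az": 0},{"tx": 0,"ty": 0,"tz": -0.1,"ax": 0,"ay": 0,"az": 0},{"tx": 0,"ty": 0,"tz": -0.14,"ax": 0,"ay": 0,"az": 0}]}}

```text
time_s: 16.82
position: [0.64, 0.0456, 0.1685]
ee_rot: [3.141, -0.0, 1.538]
ft_force: [1.3, 0.2, 0.3]
gripper_width: 0.0006
finger_force: 0.0
```

{"fn": "move_arm", "kwargs": {"increments": [{"tx": -0.04,"ty": 0,"tz": -0.02,"ax": 0,"ay": 0,"az": 0},{"tx": -0.08,"ty": -0.03,"tz": -0.03,"ax": 0,"ay": 0,"az": 0},{"tx": -0.12,"ty": -0.06,"tz": -0.03,"ax": 0,"ay": 0,"az": 0},{"tx": -0.16,"ty": -0.1,"tz": -0.03,"ax": 0,"ay": 0,"az": 0},{"tx": -0.2,"ty": -0.14,"tz": -0.03,"ax": 0,"ay": 0,"az": 0}]}}

```text
time_s: 17.45
position: [0.4927, -0.1509, 0.1978]
ee_rot: [3.14, 0.001, 1.538]
ft_force: [0.4, -0.7, -0.2]
gripper_width: 0.0007
finger_force: 0.0
```

```bash
python3 -c "
from h import *
cw(0,0,.1)
snap('top','t6.png',(200,170,460,310),3)"
```

```text
t [0.1116 0.1416 0.098 ] a [0.1  0.03 0.04] pos [ 0.4927 -0.1509  0.1978] yaw [1.799e+02 3.000e-02 8.814e+01] F [ 0.37 -0.73 -0.25] t 17.45 w 0.0007
```

View pics/t6.png

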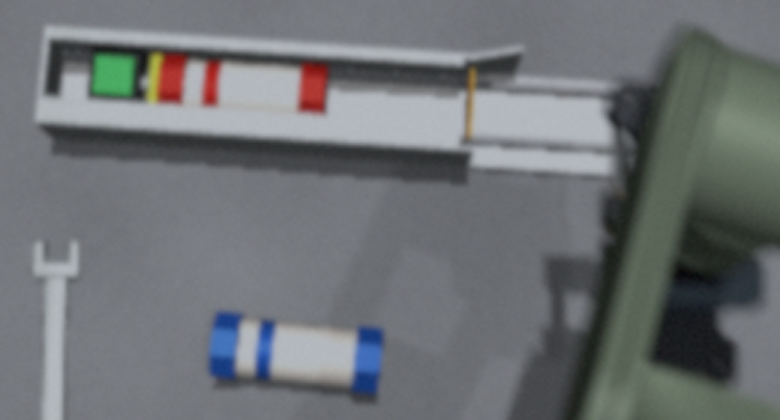

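The cartridge rests against the plate (u=160–327), the gate is shut at u=470, and the fresh cartridge hasn't moved. Handing in.

```bash
python3 -c "
from workcell import r
print(r.job_done())"
```

```text
the job is handed in; nothing more can be done
None
```

The job is handed in, with no verdict returned: the spent cartridge was pushed through the gate and held against the fully pressed counter plate for over 0.5 s at about 13.5 N wrist force, then the fingers came out; the last picture shows the gate shut and the fresh cartridge unmoved.

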